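# Lock the tall grinding jar onto the tube mill and hold it against its spring

## Robot

A 6-joint arm with a two-finger parallel gripper is mounted at the origin on a cart in front of the work surface, level with it; the furniture and walls round the work are solid. World frame = base frame: x ahead of the robot, y to its left, z up, the work surface at z = 0. Lengths are in mm, angles in rad, forces in N, time in s.
With the tool pointing down it reaches from about 300 to 775 mm from the base axis. Payload 14.6 kg.
Tool frame: the origin (TCP) lies between the finger pads; the fingertips stand manip.tip_reach ahead of it and the grasp point (between the pads) lies 5 mm behind it (manip.tip_reach is the distance from the TCP to the fingertips, in mm); z points along the fingers, y is the line along which they close (so a half turn about z gives the same grasp; the last joint's range is limited). The gripper opens to 94 mm and grips with 3 to 60 N. Pads are 16 mm wide; open, the fingers measure 119 mm over their backs; the gripper's body (75 mm by 177 mm) begins 78 mm behind the grasp point.
Start: joints at [-1.212, 0.3, 1.521, -0, 1.321, -0.067], TCP at [227.169, -500.883, 219.446] pointing down, gripper open.
Joint ranges: [-3.03, 3.03], [-0.79, 2.21], [0.23, 2.52], [-1.04, 4.18], [0, 3.07], [-2.55, 2.55]. Speed limits (rad/s): [2.22, 2.22, 2.57, 3.14, 3.14, 3.14].

## Interface

Orientations are given as [roll, pitch, yaw] about the fixed x, y, z axes, in that order (R = Rz(yaw) Ry(pitch) Rx(roll)).
In Python, from cell import manip gives the robot as it stands. The module is installed in compiled form; this text tells all that it offers.
- The arm moves only by the shell command python3 -m creep 'ROWS' [FORCE]. ROWS is JSON, a list of rows, each a list of 3 entries, a list of its own where there are three numbers: the opening, from -1 (shut) to 1 (fully open), then the shift along the tool's x, y, z in cm, then the turn about the tool's z in units of 5 degrees (1.0 is 5 degrees). In form: [[grip, [tx, ty, tz], roll], ...]. A call has 1 to 12 rows; each row is the pose to reach, as a shift and turn from the pose commanded when the call began, along the tool's axes at that moment; what a row does not reach only later rows make up. A row lasts 1/10 s, in which the tool goes at most 50 mm and 8.59 degrees, less where a joint would pass 70% of its speed; a pose out of reach is approached as far as the arm can. A call with a gripper value outside its range is refused whole. The fingers move at their own pace and stop on an object; FORCE is the grip in N (left out, the last holds). Time passes only in rows, so rows that repeat a pose let the fingers close. It gives the time, the measured TCP pose, the force, the opening and the grip force at its end, in the units of the state.
- manip.read_state(): the state, without advancing time (a new reading comes with each control period).
- manip.camera(name): name is "scene" or "top" or "wrist"; returns the picture (384x512x3 uint8, red, green, blue); there is no depth.
- manip.camera_params(name): a dict with "fovy" (degrees; the focal length in pixels is half the picture's height over the tangent of half this angle, whatever the lens; pixels are square), "cx", "cy" (the principal point, pixels), "origin" and "attitude" of the camera in the world. Camera axes: x right, y down, z forward; pixel columns grow to the right and rows downward; lengths in mm; the calibration is good to about 2 mm. A picture is of the moment at which its call begins: read the wrist's pose just before it. camera_params takes no time and is no camera call; for the wrist camera it gives the pose at the moment of the call.
- manip.sign_off(): hands the job in; it is judged then, once.
The state is a dict: "clock": time; "joints": joint angles; "qd": joint speeds; "effort": joint torques, N m; "eef_pos": TCP position; "eef_rot": TCP orientation; "wrist_force": force on the tool from outside, world axes, zero at the start; "moment": the same for the moment, N m; "finger_gap": finger opening in mm; "finger_force": force on a finger pad.
Only numpy, scipy, OpenCV 4.12 (cv2) and the standard library are available. Lean on these libraries where they do the work, as an engineer would, in place of code of your own. Each camera call takes 0.05 s, during which the arm holds its last target. There are 200 camera calls.

## Task

Run the sample in the tall grinding jar on the small tube mill: lift the dust cap off the mill's drive socket by its knob and set it down the same way up on clear bench, then take the tall jar as it stands (lid down), put its two side pins through the two gaps in the socket's lip, push it down against the spring until the pins are under the lip, and turn it clockwise (seen from above) about a quarter turn, as far as it goes. The mill is in pulse mode and runs only while the jar is held there, since the interlock springs it back when let go: finish still gripping the jar, pushed in and turned against its stop. Leave the short jar, the roll of labels and the test cartridge on the bench alone, and do not drop anything.

Things in the scene. Friction and masses are not known exactly. Their poses are not given: they have to be found in the camera images.
- mill: the tube mill: a fixed white box, 130 mm deep (x -70 to +60), 115 mm wide (y), 82 mm high, grey sloped control panel at its front (-x), round aluminium bayonet socket on top. Origin: on the bench under its middle; x points from the panel to the back, y to its left, z up
- socket (a point): on the axis of the bayonet socket at its floor, 5 mm behind and 82 mm above the mill's origin, axes as the mill's. The socket is an aluminium collar, 72 mm outer diameter, 17 mm high, with a channel of 63 mm diameter inside, closed above by the lip. In the gaps of the lip a jar can be turned clockwise only
- lip (a point): on the socket's axis at the top of the lip, 17 mm above socket, axes as the mill's. The lip is 4.5 mm thick (underside 12.5 mm above the socket floor) and has a 51 mm bore with two gaps 11 mm wide, at +x and -x of this point, through which the jar's two pins go down into the channel
- drive_hub (a joint): sprung steel post, 22 mm diameter, mid socket, on which the jar's lid rests, its top 11 mm above the socket floor: how far it is pushed down, m, 0 (up) to 0.0108. It pushes up with 4.4 N when up, 10.3 N at the bottom. From resting on the raised hub the jar must go down 7.5 mm (better 9 to 10) for its pins to clear the lip
- interlock_ring (a joint): sprung ring in the channel, pushed round by the jar's pins: its angle, rad, 0 (rest) to 1.42 (stop), growing clockwise seen from above. It pushes back with 0.13 N m at 0 and 0.31 N m at the stop. With its pins mid gap the jar turns 0.05 rad before it meets the ring, so it meets the stop after about 1.47 rad
- dust_cap: grey plastic cap lying loosely over the socket, 81 mm diameter, with a round knob in the middle, 23 mm diameter and 24 mm tall. Origin: centre of its lower rim; plate top 13 mm and knob top 37 mm above it. Its skirt reaches 10 mm down round the collar with 1.8 mm of play: lift it at least 12 mm straight up. 60 g
- tall_jar: grinding jar, 90 mm tall, standing lid down: black lid (48 mm diameter, 24 mm high, lower edge chamfered 3 mm), steel chamber above it (41 mm diameter; grip here). Two steel pins, 7 mm diameter, stick out of the lid along the jar's +x and -x to 30 mm from its axis, 5.5 mm above its underside. Origin: centre of the underside, z up; 0 to 3.5 mm above socket when seated. About 220 g
- short_jar: the short grinding jar, same lid and diameters but only 58 mm high overall; not for this run, to be left alone. Origin: centre of the lid's underside. The bench in front of the mill, between the two jars, is clear; the bench's front edge is at x = 0.40 m
- label_roll: roll of white labels, 68 mm diameter, 40 mm high, lying flat on the bench; leave alone. Origin: centre of its underside. Mind the tall equipment (320 to 355 mm) behind it: the black tower's front is at x = 0.49 m (y 0.2 to 0.42), the white analyser's at 0.56 m (y -0.12 to 0.2), and one bay door of the analyser stands open, reaching to x = 0.49 m at y 0.01 to 0.08, 160 mm high
- spare_cartridge: white test cartridge with a blue top, 36 x 36 x 56 mm, standing on the bench; leave alone. Origin: centre of its underside
Mind the look-alikes: they are no part of the job. Leave any yellow look-alike of the dust_cap alone.

How it is judged:
By the outcome, as a careful person would: the job done as asked, in the order asked, and still so for the second after the job is handed in, while the arm keeps its last pose, push and grip.
It also fails if it takes over 64 s, if anything falls off the work surface, if the arm or the gripper's body presses on something with over 40 N, if the wrist force passes 120 N, or if a joint passes its speed limit or range.

## Working session

There is one attempt and no reset: what is moved stays moved. The work goes in short steps, Python scripts to look and compute and a shell command to move; the robot and the scene stay as the last step left them, time stands still between calls to the robot, and variables do not carry over. Pictures are saved under pics/ and viewed, at most 10 in all, crops included, and the job is handed in when it is done.

```bash
mkdir -p pics; cat > h.py <<'E'
import numpy as np,cv2
from cell import manip
def snap(n,f):
    p=manip.camera_params(n);im=manip.camera(n);cv2.imwrite(f'pics/{f}.png',im[:,:,::-1]);return p,im
E
python3 - <<'E'
from h import *
print(manip.tip_reach,manip.read_state())
ims=[]
for n in['scene','top']:
    p,im=snap(n,n);print(n,p)
    ims.append(im)
cv2.imwrite('pics/a.png',np.hstack(ims)[:,:,::-1])
E
```

```text
14.0 {'clock': 0.0, 'joints': array([-1.21159659e+00,  3.00435888e-01,  1.52155969e+00,  1.63551898e-05,
        1.32068071e+00, -6.65825832e-02]), 'qd': array([-0.0010455 ,  0.00021656, -0.00058348,  0.00074383,  0.00040987,
       -0.0001041 ]), 'effort': array([ 9.02456650e-04, -5.31800187e+01, -3.52731121e+01,  7.08153960e-02,
        2.45103403e-02, -1.09501605e-04]), 'eef_pos': array([ 227.09603839, -500.67071033,  218.91468226]), 'eef_rot': array([-3.14051248e+00, -8.79043580e-05,  4.25778211e-01]), 'wrist_force': array([ 0.07691003, -0.41210488,  0.21472396]), 'moment': array([ 0.06904322,  0.00447771, -0.0247338 ]), 'finger_force': 0.0, 'finger_gap': 94.37671074286837}
scene {'fovy': 48.58022757487849, 'cx': 254.08764391551418, 'cy': 191.7050033893378, 'origin': array([-196.30338913, -854.16782   ,  531.05374675]), 'attitude': array([-2.00035647,  0.01524024, -0.88129475])}
top {'fovy': 51.252370825937824, 'cx': 252.97232710243512, 'cy': 187.59902005211896, 'origin': array([ 444.96435308, -225.82066072, 1279.00427188]), 'attitude': array([-3.06134465e+00, -7.74283263e-04, -1.59215528e+00])}
```

View pics/scene.png

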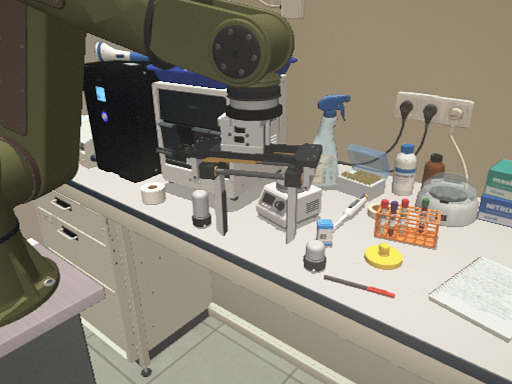

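View pics/top.png

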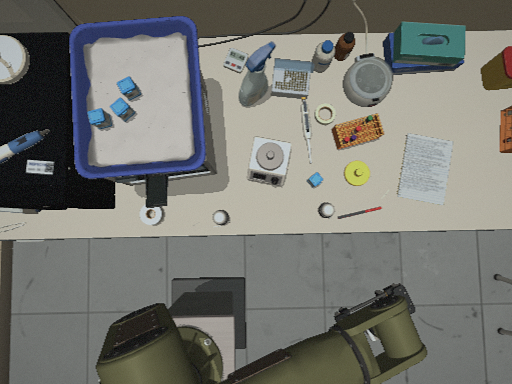

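Scene view: the tall jar is at (201,208), the short jar at (315,253), the mill with its grey cap at (290,200), and the yellow look-alike cap at (384,256). In the top view these are tall (221,217), short (326,210), grey cap (270,155) and yellow (357,173). The grey cap sits on the mill and the left jar is visibly taller, so I'll confirm both in one enlarged crop.

```bash
cat >> h.py <<'E'
from scipy.spatial.transform import Rotation as Ro
def ray(p,uv):
    f=192/np.tan(np.radians(p['fovy']/2))
    d=np.array([(uv[0]-p['cx'])/f,(uv[1]-p['cy'])/f,1]);R=Ro.from_euler('xyz',p['attitude']).as_matrix()
    return np.array(p['origin']),R@d/np.linalg.norm(d)
def atz(p,uv,z):
    o,d=ray(p,uv);return o+d*(z-o[2])/d[2]
def tri(obs):
    A=0;b=0;L=[ray(p,uv) for p,uv in obs]
    for o,d in L:
        M=np.eye(3)-np.outer(d,d);A=A+M;b=b+M@o
    X=np.linalg.solve(A,b);return X,[np.linalg.norm((np.eye(3)-np.outer(d,d))@(X-o)) for o,d in L]
def proj(p,X):
    f=192/np.tan(np.radians(p['fovy']/2));R=Ro.from_euler('xyz',p['attitude']).as_matrix()
    c=R.T@(np.array(X)-p['origin']);return c[:2]/c[2]*f+[p['cx'],p['cy']]
E
python3 - <<'E'
from h import *
a=cv2.imread('pics/top.png')[125:235,200:360];b=cv2.imread('pics/scene.png')[165:275,180:340]
cv2.imwrite('pics/crop.png',np.vstack([cv2.resize(x,None,fx=2.7*1,fy=2.7,interpolation=cv2.INTER_CUBIC) for x in(a,b)]))
P={n:manip.camera_params(n) for n in('top','scene')}
t=P['top'];s=P['scene']
print(atz(t,(221,217),90),atz(t,(270,155),119),atz(t,(326,210),58),atz(t,(151,215),40))
print(tri([(t,(221,217)),(s,(200,193))]))
print(manip.camera_params('wrist'))
E
```

```text
[ 455.20032683 -132.22217195   90.        ] [ 632.84516302 -280.57905537  119.        ] [ 469.91550343 -449.86940521   58.        ] [466.40436436  87.70804952  40.        ]
(array([ 455.62694372, -132.53110672,   88.88875522]), [np.float64(0.5747309108478501), np.float64(0.5747309108479868)])
{'fovy': 63.50535407259015, 'cx': 252.88382412838956, 'cy': 186.05881066642095, 'origin': array([ 303.47158393, -466.61824134,  383.48094189]), 'attitude': array([ 2.84956188e+00,  7.08162905e-04, -1.14453495e+00])}
```

View pics/crop.png

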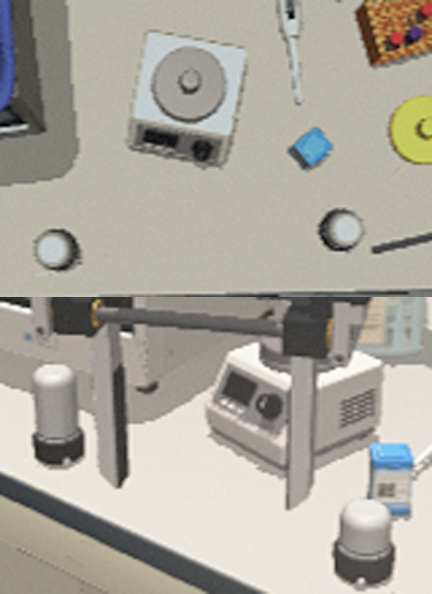

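The crop confirms it: the grey cap is on the mill, the left jar is the tall one, and the short jar, yellow cap and blue cartridge are separate. Next I'll move the wrist camera in.

```bash
python3 -m creep '[[1,[4,-1.2,-3],0.5],[1,[8,-2.5,-6],1],[1,[12,-3.8,-6.1],1.5],[1,[16,-5,-6.1],2],[1,[20,-6.3,-6.1],2.5],[1,[24,-7.6,-6.1],3],[1,[28,-8.9,-6.1],3.5],[1,[32,-10.1,-6.1],4],[1,[36,-11.4,-6.1],4.5],[1,[40.1,-12.7,-6.1],4.88],[1,[40.1,-12.7,-6.1],4.88],[1,[40.1,-12.7,-6.1],4.88]]'
python3 - <<'E'
from h import *
s=manip.read_state();print(s['eef_pos'],s['eef_rot'],s['joints'])
p,im=snap('wrist','w1');print(p);np.save('w1.npy',p,allow_pickle=True)
t=manip.camera_params('top')
print(proj(p,atz(t,(270.4,154.6),119)),proj(p,[455,-132,90]))
E
```

```text
clock: 1.3
eef_pos: [540.1, -219.0, 279.8]
eef_rot: [-3.141, 0.001, 0.002]
wrist_force: [-1.2, 0.0, 0.1]
finger_gap: 93.8
finger_force: 0.0
[ 540.07855608 -219.03191668  279.81752206] [-3.14125022e+00  1.12170889e-03  1.76534231e-03] [-4.48048675e-01  3.38058766e-01  1.33175602e+00 -1.80207491e-04
  1.47293689e+00  1.12100021e+00]
{'fovy': 63.50535407259015, 'cx': 252.88382412838956, 'cy': 186.05881066642095, 'origin': array([ 624.07665304, -219.38447877,  444.23825577]), 'attitude': array([ 2.84863706e+00, -4.46201868e-04, -1.56857519e+00])}
[315.48887813  82.20357466] [182.56465649 233.56869263]
```

View pics/w1.png

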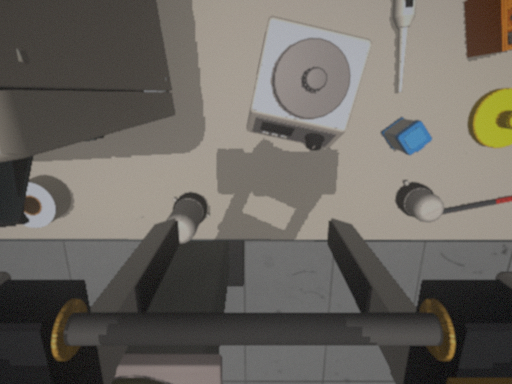

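Wrist view: grey cap knob at (316,77) on the mill, tall jar at (188,220) with one pin visible near (178,199), short jar at (425,205). I'll move above the cap for a second view.

```bash
python3 -m creep '[[1,[3,2,2],0],[1,[6,4,4],0],[1,[9.2,6.2,6],0],[1,[9.2,6.2,6],0],[1,[9.2,6.2,6],0]]'
python3 - <<'E'
from h import *
p,im=snap('wrist','w2');np.save('w2.npy',p,allow_pickle=True)
q=np.load('w1.npy',allow_pickle=True).item()
print(p['origin'],proj(p,[632,-281,119]),proj(q,[632,-281,119]))
a=cv2.imread('pics/w1.png')[5:165,230:390]
b=im[:,:,::-1]
cv2.imwrite('pics/c2.png',np.hstack([cv2.resize(a,(400,400),interpolation=cv2.INTER_CUBIC),cv2.resize(b[0:300,106:406],(400,400),interpolation=cv2.INTER_CUBIC)]))
E
```

```text
clock: 1.85
eef_pos: [631.0, -282.8, 219.2]
eef_rot: [-3.141, 0.002, -0.002]
wrist_force: [-0.0, -0.8, 0.6]
finger_gap: 93.9
finger_force: 0.0
[ 715.17529806 -283.49210437  383.58911748] [250.23103757 189.41277342] [314.58589035  84.31959334]
```

View pics/c2.png

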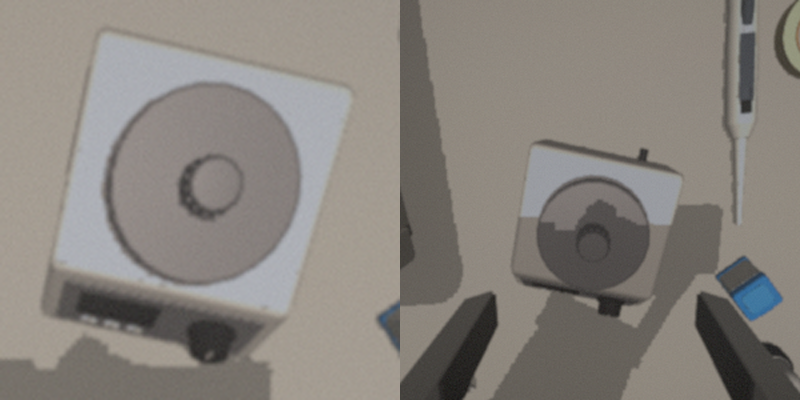

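Both views show the grey cap, centred on the mill's socket. Knob top is at (316.8,78.6) in the first wrist view and (251.5,183) in the second. Now to compute.

```bash
python3 - <<'E'
from h import *
p=np.load('w2.npy',allow_pickle=True).item();q=np.load('w1.npy',allow_pickle=True).item()
t=manip.camera_params('top');s=manip.camera_params('scene')
print('knob',tri([(q,(316.8,78.6)),(p,(251.5,183))]),tri([(q,(316.8,78.6)),(p,(251.5,183)),(t,(270.4,154.6))]))
print('plate',tri([(q,(311.6,77.8)),(p,(251.5,174.8))]), atz(q,(311.6,77.8),102),atz(p,(251.5,174.8),102))
print('knob@126',atz(q,(316.8,78.6),126),atz(p,(251.5,183),126),atz(t,(270.4,154.6),126))
c=[atz(q,np.array(v)/2.5+[230,5],82)[:2] for v in [(100,28),(353,90),(291,316),(53,264)]]
c2=[atz(p,np.array(v)*.75+[106,0],82)[:2] for v in [(131,142),(283,176),(253,303),(113,272)]]
for C in(c,c2):
    e=np.diff(np.array(C+[C[0]]),axis=0);print(np.round(C,1),np.linalg.norm(e,axis=1),np.degrees(np.arctan2(e[:,1],e[:,0])),np.mean(C,0))
E
```

```text
knob (array([ 637.63534185, -282.5321432 ,  118.71218234]), [np.float64(0.4542916220918419), np.float64(0.4542916220918079)]) (array([ 636.30705064, -282.67639974,  113.669196  ]), [np.float64(1.7759312646337735), np.float64(0.5643608589935631), np.float64(1.5505296656210799)])
plate (array([ 639.16094261, -282.02265121,   94.87666203]), [np.float64(0.027672832682569704), np.float64(0.027672832682437507)]) [ 638.86707259 -280.72181456  102.        ] [ 641.02171775 -282.08182591  102.        ]
knob@126 [ 637.10779094 -281.50744836  126.        ] [ 640.012857   -282.18434654  126.        ] [ 632.86151198 -281.44121516  126.        ]
[[ 700.6 -237.3]
 [ 677.  -345.9]
 [ 581.2 -328. ]
 [ 604.4 -217.7]] [111.13291387  97.55114139 112.68902668  98.17791016] [-102.21559096  169.39231284   78.11899139  -11.52515771] [ 640.78309617 -282.20748566]
[[ 702.3 -237.6]
 [ 678.4 -346.5]
 [ 578.4 -328.7]
 [ 604.6 -219.1]] [111.48299267 101.57989556 112.66672527  99.43619094] [-102.41800995  169.89818873   76.51184185  -10.72302556] [ 640.91640215 -282.96535641]
```

```bash
python3 -m creep '[[1,[0.65,0.1,3],0],[1,[0.65,0.1,6],0],[0.2,[0.65,0.1,8],0],[0.2,[0.65,0.1,8],0],[0.2,[0.65,0.1,8],0]]' 25; python3 - <<'E'
from h import *
p,im=snap('wrist','w3');np.save('w3.npy',p,allow_pickle=True)
s=manip.read_state();print(s['eef_pos'],proj(p,[638.5,-282,126]),proj(p,s['eef_pos']-[0,0,14]))
E
```

```text
clock: 2.4
eef_pos: [638.5, -282.8, 143.2]
eef_rot: [3.14, -0.003, -0.0]
wrist_force: [-0.9, 0.4, 0.4]
finger_gap: 73.5
finger_force: 0.0
[ 638.78139754 -282.91511317  143.58966602] [250.58102004 229.86607031] [252.01029113 231.85874773]
```

View pics/w3.png

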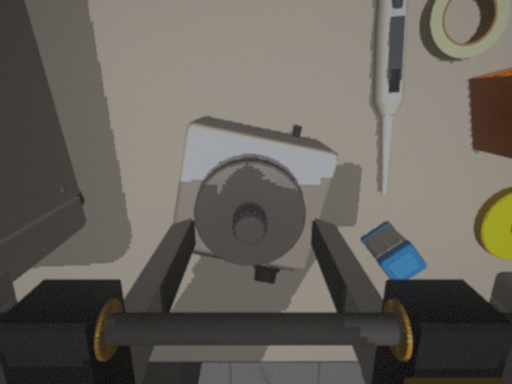

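The knob top at (250,230) is exactly where predicted, centred between the fingers. Descend, grip and lift.

```bash
python3 -m creep '[[0,[0,0,1.2],0],[0,[0,0,2.4],0],[0,[0,0,2.4],0],[-1,[0,0,2.4],0],[-1,[0,0,2.4],0],[-1,[0,0,2.4],0],[-1,[0,0,2.4],0],[-1,[0,0,2.4],0],[-1,[0,0,2.4],0],[-1,[0,0,2.4],0]]' 25
```

```text
clock: 3.45
eef_pos: [638.5, -281.6, 116.4]
eef_rot: [-3.14, 0.0, 0.0]
wrist_force: [-0.5, 6.5, 4.9]
finger_gap: 22.6
finger_force: 26.3
```

```bash
python3 -m creep '[[-1,[0,0,-0.5],0],[-1,[0,0,-1],0],[-1,[0,0,-2],0],[-1,[0,0,-4],0],[-1,[0,0,-5],0],[-1,[-4,0.2,-5],0],[-1,[-8,0.4,-5],0],[-1,[-12,0.6,-5],0],[-1,[-16.3,0.8,-5],0],[-1,[-16.3,0.8,-5],0],[-1,[-16.3,0.8,-5],0],[-1,[-16.3,0.8,-5],0]]'
python3 - <<'E'
from h import *
p,im=snap('wrist','w4');np.save('w4.npy',p,allow_pickle=True)
s=manip.read_state();print(s['eef_pos'],s['wrist_force'],s['finger_gap'],proj(p,[635,-281,99]))
cv2.imwrite('pics/c4.png',np.hstack([cv2.resize(im[:,:,::-1],(480,360)),cv2.resize(im[0:90,200:310,::-1],(320,262)).copy() if 0 else np.zeros((360,1,3),np.uint8)]))
E
```

```text
clock: 4.65
eef_pos: [476.2, -290.9, 166.9]
eef_rot: [3.141, -0.001, 0.0]
wrist_force: [1.1, 0.7, 0.4]
finger_gap: 22.6
finger_force: 26.1
[ 476.2993221  -290.68860527  166.59276636] [ 0.31912737 -0.55785422 -1.27433315] 22.36637122650687 [236.7199895 -27.765334 ]
```

View pics/w4.png

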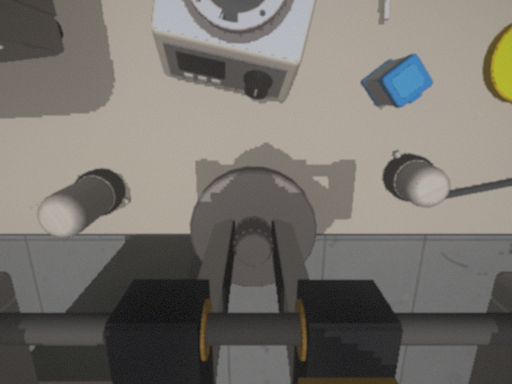

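The cap is held level at (253,235), and the bench below it is clear between the tall jar (75,210) and the short jar (425,185). Lowering it.

```bash
python3 -m creep '[[-1,[0,0,4],0],[-1,[0,0,8],0],[-1,[0,0,11],0],[-1,[0,0,12.5],0],[-1,[0,0,13.2],0],[-1,[0,0,13.4],0],[-1,[0,0,13.6],0],[-1,[0,0,13.6],0],[-1,[0,0,13.6],0]]'
```

```text
clock: 5.6
eef_pos: [475.8, -290.9, 31.3]
eef_rot: [3.141, -0.001, -0.0]
wrist_force: [0.2, 0.0, -1.1]
finger_gap: 22.4
finger_force: 26.1
```

```bash
python3 -m creep '[[-1,[0,0,0.1],0],[-1,[0,0,0.2],0],[-1,[0,0,0.2],0],[-1,[0,0,0.3],0],[-1,[0,0,0.3],0]]';python3 -m creep '[[-1,[0,0,0.1],0],[-1,[0,0,0.1],0]]'
```

```text
clock: 6.1
eef_pos: [475.4, -290.6, 27.3]
eef_rot: [-3.142, 0.0, -0.0]
wrist_force: [-0.2, -0.7, -1.5]
finger_gap: 22.6
finger_force: 26.1
clock: 6.3
eef_pos: [475.4, -290.6, 27.2]
eef_rot: [3.142, -0.0, -0.0]
wrist_force: [-4.0, 2.0, 10.6]
finger_gap: 22.6
finger_force: 28.0
```

```bash
python3 -m creep '[[0.2,[0,0,-0.1],0],[0.2,[0,0,-0.1],0],[0.2,[0,0,-0.1],0],[0.2,[0,0,-0.1],0],[0.2,[0,0,-3],0],[0.2,[0,0,-7],0],[0.2,[2,0,-12],0],[0.2,[5,0,-17],0],[0.2,[8.4,-1,-22],0],[0.2,[8.4,-1,-22],0],[0.2,[8.4,-1,-22],0],[0.2,[8.4,-1,-22],0]]'
python3 - <<'E'
from h import *
p,im=snap('wrist','w5');np.save('w5.npy',p,allow_pickle=True)
c=proj(p,[637.5,-282,99]);print(c,p['origin'])
E
python3 -m creep '[[1,[-4,-4,1],0],[1,[-8,-8,2],0],[1,[-12,-12,3],0],[1,[-14,-15,3],0],[1,[-14,-15,3],0],[1,[-14,-15,3],0]]'
python3 - <<'E'
from h import *
p,im=snap('wrist','w6');np.save('w6.npy',p,allow_pickle=True)
print(proj(p,[455,-132,0]),proj(p,[455,-132,90]),p['origin'])
a=cv2.imread('pics/w5.png')
cv2.imwrite('pics/c6.png',np.hstack([cv2.resize(a[80:240,170:330],(400,400),interpolation=cv2.INTER_CUBIC),cv2.resize(im[80:280,150:350,::-1],(400,400),interpolation=cv2.INTER_CUBIC)]))
E
```

```text
clock: 7.5
eef_pos: [558.9, -280.5, 245.1]
eef_rot: [-3.141, 0.001, 0.0]
wrist_force: [0.1, -0.3, -0.8]
finger_gap: 56.4
finger_force: 0.0
[253.84075174  98.25008849] [ 642.91736612 -281.03540361  409.45819508]
clock: 8.15
eef_pos: [418.4, -130.1, 216.0]
eef_rot: [-3.141, 0.0, 0.001]
wrist_force: [-0.2, -0.8, 0.3]
finger_gap: 93.7
finger_force: 0.0
[253.82612285 133.25942025] [254.17150542 145.24210339] [ 502.32696471 -130.53825615  380.46271868]
```

View pics/c6.png

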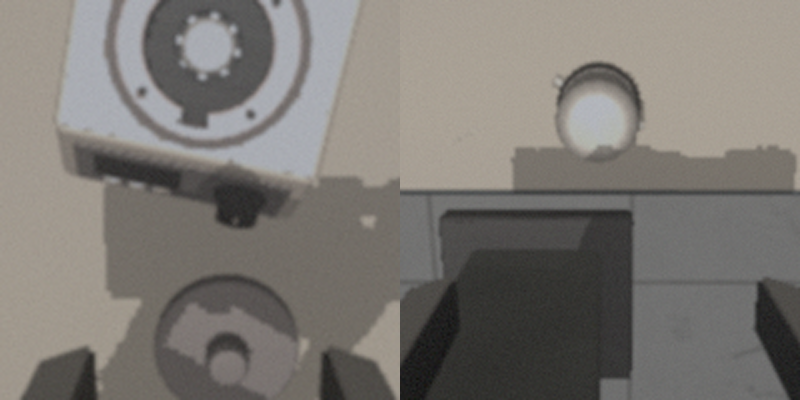

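Left crop: the socket is open, with one lip gap at about (195,118), and the cap stands upright on the bench. Right crop: the jar's pin is at (560,82). I'll enlarge both for orientation.

```bash
python3 - <<'E'
from h import *
a=cv2.imread('pics/w5.png');b=cv2.imread('pics/w6.png')
cv2.imwrite('pics/c7.png',np.hstack([cv2.resize(a[50:150,203:303],(400,400),interpolation=cv2.INTER_CUBIC),cv2.resize(b[100:170,215:285],(400,400),interpolation=cv2.INTER_CUBIC)]))
E
```

```text
(no output)
```

View pics/c7.png

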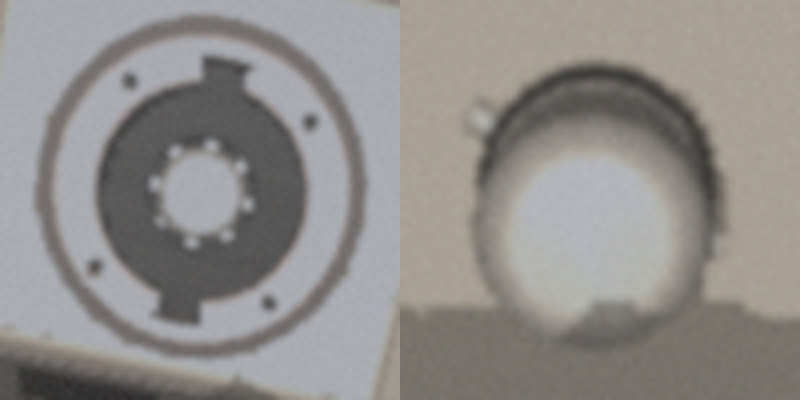

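```bash
python3 - <<'E'
from h import *
p=np.load('w5.npy',allow_pickle=True).item();q=np.load('w6.npy',allow_pickle=True).item()
g=lambda v,z:atz(p,np.array(v)/4+[203,50],z); j=lambda v,z:atz(q,np.array(v)*.175+[215,100],z)
A,B=g((228,63),99),g((178,319),99);d=A-B;print('gap',A,B,np.linalg.norm(d),np.degrees(np.arctan2(d[1],d[0])),(A+B)/2)
print('bore',g((202,192),99),'collar',g((201,186),99), 'hub',g((201,193),93))
A,B=j((74,115),5.5),j((322,241),5.5);d=A-B;print('pins',A,B,np.linalg.norm(d),np.degrees(np.arctan2(d[1],d[0])),(A+B)/2)
# predicted outlines for hypotheses
# chamber circles fit: edges
im=cv2.imread('pics/w6.png');
for z in(24,60,85,90):
  print(z,np.round((proj(q,[455,-132,z])-[215,100])/.175),41/np.linalg.norm(q['origin']-[455,-132,z])*310/.175)
E
```

```text
gap [ 666.77098426 -287.7191546    99.        ] [ 607.45419377 -275.76177766   99.        ] 60.51000328670827 -11.39722837528785 [ 637.11258902 -281.74046613   99.        ]
bore [ 637.7315187  -281.67156503   99.        ] collar [ 639.11904207 -281.42951542   99.        ] hub [ 637.39502342 -281.43873131   93.        ]
pins [ 471.13440082 -101.2544831     5.5       ] [ 444.98035806 -153.21510958    5.5       ] 58.17164822074766 63.281899857168604 [ 458.05737944 -127.23479634    5.5       ]
24 [222. 205.] 201.97396697647707
60 [223. 232.] 224.2024854466534
85 [224. 254.] 242.71604149921595
90 [224. 259.] 246.78687315699065
```

```bash
python3 -m creep '[[1,[1,0,1],-1.6],[1,[2,-0.1,3],-3.2],[1,[3,-0.2,5],-4.8],[1,[3.95,-0.3,7],-6.4],[1,[3.95,-0.3,9],-8],[1,[3.95,-0.3,9.6],-9.6],[1,[3.95,-0.3,9.6],-9.6],[1,[3.95,-0.3,9.6],-9.6],[1,[3.95,-0.3,9.6],-9.6]]' 55
python3 - <<'E'
from h import *
p,im=snap('wrist','w8');np.save('w8.npy',p,allow_pickle=True)
s=manip.read_state();print(s['eef_pos'],s['eef_rot'],s['joints'][5],proj(p,[458,-127,90]))
cv2.imwrite('pics/c8.png',cv2.resize(im[120:320,130:380,::-1],(750,600),interpolation=cv2.INTER_CUBIC))
E
```

```text
clock: 9.1
eef_pos: [459.3, -128.1, 120.8]
eef_rot: [3.141, -0.0, 0.834]
wrist_force: [0.8, 0.2, -1.0]
finger_gap: 94.0
finger_force: 0.0
[ 459.26668981 -127.98889032  120.85207204] [ 3.14080888e+00 -3.10977642e-04  8.34744835e-01] 0.38743286802162497 [250.00462528 221.03714393]
```

View pics/c8.png

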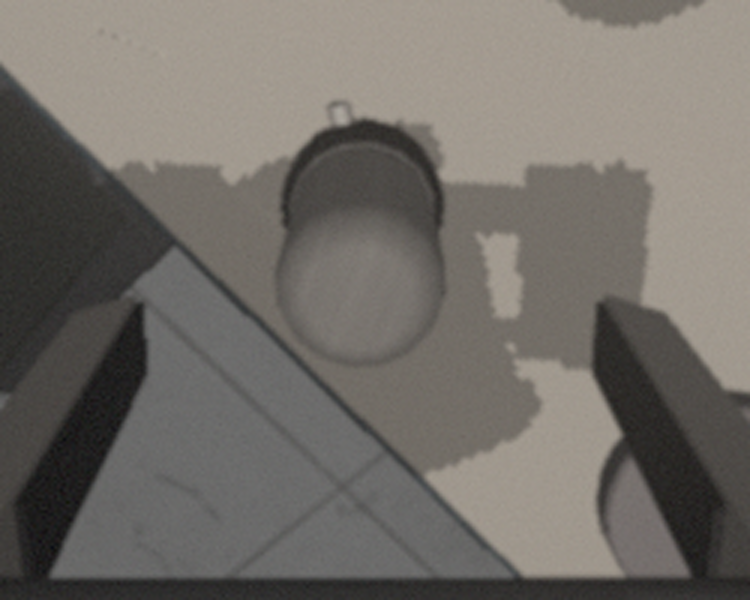

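The jar is centred between the fingers (top centre at (250,214)), and its camera-side pin shows at about (243,155). That is my tenth picture, so from here I'll check by numbers only.

```bash
python3 - <<'E'
from h import *
q=np.load('w6.npy',allow_pickle=True).item();p=np.load('w8.npy',allow_pickle=True).item()
P=lambda v:np.array(v)/3+[130,120]
for v in [(339.5,104),(341,113),(342,121)]:
  print('pin',atz(p,P(v),5.5))
yaw=.8347; ex=np.array([np.cos(yaw),np.sin(yaw)]);
# lid far edge (z~21-24), lateral centre
for z in (12,24): 
  A=atz(p,P((362.5,122)),z)[:2];print(z,A,'centre if R24',A-24*ex)
  L,R=[atz(p,P((c,200)),z)[:2] for c in(284,442)];print(np.linalg.norm(L-R),(L+R)/2)
T=[atz(p,P((361,283)),z)[:2] for z in(80,90)];print('top',T)
# chamber/lid junction arc top (361,143) z24 R20.5
A=atz(p,P((361,142)),24)[:2];print('ch',A-20.5*ex)
for c in([458,-127],[459,-127.5]):
  d=atz(p,P((339.5,104)),5.5)[:2]-c;print(np.linalg.norm(d),np.degrees(np.arctan2(d[1],d[0])))
E
```

```text
pin [ 472.66538871 -100.57168473    5.5       ]
pin [ 471.11463025 -102.92722964    5.5       ]
pin [ 469.65315545 -104.96367424    5.5       ]
12 [ 475.05669822 -108.41277609] centre if R24 [ 458.94309723 -126.19905909]
48.48130059441953 [ 458.75442854 -126.55571822]
24 [ 476.83220118 -106.56678592] centre if R24 [ 460.71860019 -124.35306893]
46.352945744413475 [ 461.2456098  -123.91324326]
top [array([ 458.69757613, -126.45598877]), array([ 461.46379069, -123.52957071])]
ch [ 458.79791524 -125.81013366]
30.224650106203132 60.97358110261258
30.197301400884662 63.093443791014806
```

```bash
python3 -m creep '[[1,[0.1,-0.15,2.5],0],[1,[0.1,-0.15,5],0],[1,[0.1,-0.15,7],0],[1,[0.1,-0.15,7.4],0],[1,[0.1,-0.15,7.4],0],[0,[0.1,-0.15,7.4],0],[0,[0.1,-0.15,7.4],0],[-0.3,[0.1,-0.15,7.4],0],[-1,[0.1,-0.15,7.4],0],[-1,[0.1,-0.15,7.4],0],[-1,[0.1,-0.15,7.4],0],[-1,[0.1,-0.15,7.4],0]]' 55;python3 -m creep '[[-1,[0,0,0],0],[-1,[0,0,0],0],[-1,[0,0,0],0]]'
```

```text
clock: 10.35
eef_pos: [458.5, -125.8, 46.5]
eef_rot: [-3.142, 0.0, 0.838]
wrist_force: [-0.5, -0.5, 0.1]
finger_gap: 41.9
finger_force: 0.0
clock: 10.65
eef_pos: [458.5, -125.8, 46.5]
eef_rot: [-3.142, -0.0, 0.838]
wrist_force: [-0.3, 0.6, 0.2]
finger_gap: 40.5
finger_force: 55.0
```

```bash
cat >> h.py <<'E'
def pinscan(p,im,s,th0,zoff=46.5):
    # sample brightness at pin height on arcs about the jar axis
    g=cv2.cvtColor(im,cv2.COLOR_RGB2GRAY).astype(np.float32)
    R=Ro.from_euler('xyz',s['eef_rot']).as_matrix();c=s['eef_pos']+R@[0,0,zoff-5.5]
    A=np.arange(th0-16,th0+16.1,1)
    out=[]
    for r in(26,27,28,29,31,32):
        pts=np.array([proj(p,c+R@[r*np.cos(np.radians(a)),r*np.sin(np.radians(a)),-1.5]) for a in A]).astype(np.float32)
        out.append(cv2.remap(g,pts[:,:1],pts[:,1:],cv2.INTER_LINEAR).ravel())
    return A,np.array(out)
E
python3 - <<'E'
from h import *
s=manip.read_state();p,im=snap('wrist','w9')
A,o=pinscan(p,im,s,-14.5)
print(A.astype(int))
for r in o: print(r.astype(int))
E
```

```text
[-30 -29 -28 -27 -26 -25 -24 -23 -22 -21 -20 -19 -18 -17 -16 -15 -14 -13
 -12 -11 -10  -9  -8  -7  -6  -5  -4  -3  -2  -1   0   0   1]
[112 109 111 114 113 113 113 110 106 101  98  98 104 110 113 116 117 117
 114 111 106 102  97  95  96 102 108 111 111 112 113 112 111]
[113 113 115 114 112 113 112 111 107 104 100 101 104 107 111 115 117 115
 111 110 106  99  97  96  97 104 109 113 114 114 114 113 114]
[114 113 113 114 114 113 113 114 112 104  98  98 103 107 110 113 115 115
 115 112 108 102  97  96 100 108 111 110 114 115 114 112 113]
[113 114 113 113 112 114 117 114 110 103  94  94  96 100 102 105 107 105
 104 102 101  97  94  93 102 108 112 112 113 113 114 114 114]
[139 137 130 127 129 138 147 151 152 149 147 144 139 127 117 116 121 127
 125 123 119 115 113 117 124 131 129 120 118 116 115 114 119]
[155 157 155 150 151 151 154 156 157 158 157 158 157 153 151 149 151 152
 153 156 153 147 140 139 145 152 153 145 138 131 125 126 137]
```

```bash
python3 -m creep '[[-1,[0,0,-2],0],[-1,[0,0,-5],0],[-1,[0,0,-9],0],[-1,[0,0,-13],0],[-1,[-3,2.7,-13],0],[-1,[-6.5,5.85,-13],0],[-1,[-10,9,-13],0],[-1,[-10,9,-13],-1.6],[-1,[-10,9,-13],-3.2],[-1,[-9.5,9.5,-13],-4.8],[-1,[-8,11.5,-13],-6.4],[-1,[-6.5,13.5,-13],-8]]'
python3 - <<'E'
from h import *
s=manip.read_state();print(s['joints'],s['finger_gap'],s['finger_force'])
y=s['eef_rot'][2];d=np.array([637.5,-281.7])-s['eef_pos'][:2];print(np.degrees(y),d@[np.cos(y),np.sin(y)],d@[np.sin(y),-np.cos(y)],154.85-np.degrees(y))
E
```

```text
clock: 11.9
eef_pos: [515.8, -264.6, 176.3]
eef_rot: [-3.141, -0.0, 1.541]
wrist_force: [-0.0, 0.2, -1.3]
finger_gap: 40.3
finger_force: 55.0
[-5.37131666e-01  4.02639814e-01  1.48551675e+00  3.43788910e-05
  1.25377556e+00 -5.07396602e-01] 40.32937498072933 54.99726176261902
88.29569038519683 -13.50986127028856 122.1675285019923 66.55430961480316
```

```bash
python3 -m creep '[[-1,[-0.1,1.5,0],-1.6],[-1,[-0.3,3,0],-3.2],[-1,[-0.5,5,0],-4.8],[-1,[-0.8,7,0],-6.4],[-1,[-1,9,0],-8],[-1,[-1.2,11,0],-9.6],[-1,[-1.35,12.2,0],-11.2],[-1,[-1.35,12.2,0],-12.8],[-1,[-1.35,12.2,0],-13.3],[-1,[-1.35,12.2,0],-13.3],[-1,[-1.35,12.2,0],-13.3],[-1,[-1.35,12.2,0],-13.3]]'
cat > chk.py <<'E'
from h import *
s=manip.read_state();p,im=snap('wrist','k%d'%(s['clock']*100))
y=s['eef_rot'][2];d=np.array([637.5,-281.7])-s['eef_pos'][:2];print(s['eef_pos'],np.degrees(y),'tx,ty mm',d@[np.cos(y),np.sin(y)],d@[np.sin(y),-np.cos(y)],'turn units',-(154.85-np.degrees(y))/5)
print(s['joints'],s['wrist_force'],s['moment'])
A,o=pinscan(p,im,s,-14.5)
for r in o[:4]: print(r.astype(int))
E
python3 chk.py
```

```text
clock: 13.1
eef_pos: [636.7, -282.2, 176.4]
eef_rot: [3.142, -0.0, 2.695]
wrist_force: [-0.1, -0.7, -1.9]
finger_gap: 40.7
finger_force: 55.0
[ 636.66846583 -282.22082602  176.36060329] 154.4213467568716 tx,ty mm -0.5251718823836362 0.8287963079360405 turn units -0.08573064862567889
[-4.69837849e-01  6.68089535e-01  1.08466891e+00  2.57906498e-05
  1.38900570e+00 -1.59420712e+00] [-0.10830072 -0.72315953 -1.88903745] [-0.03131229 -0.10050969 -0.03144899]
[ 53  55  55  54  52  53  58  65  76  90  98 104 107 110 113 114 112 109
 105 101  96  87  77  66  64  65  69  74  77  76  70  64  56]
[ 57  58  57  57  58  58  60  65  77  89  98 103 107 110 110 111 112 109
 106 100  95  86  74  66  63  64  67  72  76  73  68  63  60]
[ 58  58  58  58  54  53  57  60  66  82  93 101 105 109 111 112 112 111
 106 101  95  86  74  66  60  57  57  58  61  60  58  56  57]
[ 58  59  59  58  58  58  58  62  69  80  92 101 106 108 111 113 112 109
 105 100  93  85  75  63  55  59  60  60  60  59  57  56  60]
```

```bash
cat > sock.py <<'E'
from h import *
from scipy.optimize import least_squares
import sys
p=np.load('w5.npy',allow_pickle=True).item();g=cv2.GaussianBlur(cv2.cvtColor(cv2.imread('pics/w5.png'),cv2.COLOR_BGR2GRAY),(3,3),0).astype(np.float32)
def samp(X):
    u=np.array([proj(p,x) for x in X]).astype(np.float32);return cv2.remap(g,u[:,:1],u[:,1:],cv2.INTER_LINEAR).ravel()
c=np.array([637.5,-281.7])
rr=np.arange(20,30,.1);E=[]
for a in np.radians(np.arange(-180,180,4)):
    da=abs((np.degrees(a)+11.4+90)%180-90)
    if da<20: continue
    X=[[c[0]+r*np.cos(a),c[1]+r*np.sin(a),99] for r in rr];d=np.diff(samp(X));k=d.argmax();E.append(c+rr[k]*np.array([np.cos(a),np.sin(a)]))
E=np.array(E);f=least_squares(lambda v:np.hypot(E[:,0]-v[0],E[:,1]-v[1])-v[2],[*c,25],loss='soft_l1',f_scale=.3);print('bore',f.x,np.abs(f.fun).mean())
c=f.x[:2]
for base in(-11.4,168.6):
    for r in(27.5,28.5,29.5):
        A=np.arange(-20,20.1,.25);v=samp([[c[0]+r*np.cos(np.radians(base+a)),c[1]+r*np.sin(np.radians(base+a)),99] for a in A])
        d=np.diff(v);i=d[:80].argmin();j=80+d[80:].argmax();print(base,r,A[i],A[j],base+(A[i]+A[j])/2)
E
python3 sock.py
```

```text
bore [ 637.59448309 -281.07315722   25.23789523] 0.2403949746458024
-11.4 27.5 -10.75 10.25 -11.65
-11.4 28.5 -9.75 10.0 -11.275
-11.4 29.5 -11.0 9.75 -12.025
168.6 27.5 -10.5 9.75 168.225
168.6 28.5 -10.25 10.75 168.85
168.6 29.5 -11.75 10.25 167.85
```

```bash
python3 -m creep '[[-1,[-0.04,0.13,1],0.16],[-1,[-0.04,0.13,2],0.16],[-1,[-0.04,0.13,2.7],0.16],[-1,[-0.04,0.13,2.7],0.16],[-1,[-0.04,0.13,2.7],0.16],[-1,[-0.04,0.13,2.7],0.16]]'; python3 chk.py
```

```text
clock: 13.75
eef_pos: [637.8, -281.3, 149.9]
eef_rot: [3.142, 0.001, 2.683]
wrist_force: [0.0, -0.1, -1.8]
finger_gap: 40.0
finger_force: 55.0
[ 637.8408319  -281.30949984  149.87385583] 153.697384679011 tx,ty mm 0.1325089335814213 -0.5010969403481234 turn units -0.2305230641977971
[-4.67904094e-01  6.88981340e-01  1.11248523e+00  1.49523507e-05
  1.33943955e+00 -1.57963661e+00] [ 0.04664823 -0.09835377 -1.80314264] [ 0.01025821 -0.11606395 -0.04683228]
[ 54  54  52  52  52  54  57  66  77  90  99 105 107 110 113 112 111 108
 104  99  94  86  76  64  58  55  54  55  56  55  54  52  52]
[ 59  58  57  59  57  54  59  65  74  85  96 102 105 109 113 113 112 108
 105 100  95  86  75  68  63  59  58  58  59  59  59  59  58]
[ 80  76  76  74  72  70  68  69  73  83  93 100 103 108 111 111 109 107
 103 101  95  85  73  65  60  58  59  60  60  59  57  57  59]
[120 117 112 112 109 106 103  98  95  95  94 100 105 108 112 114 112 109
 104 100  94  85  73  63  57  60  59  59  63  74  79  82  83]
```

```bash
python3 -m creep '[[-1,[0,0,0.2],0],[-1,[0,0,0.4],0],[-1,[0,0,0.6],0],[-1,[0,0,0.7],0],[-1,[0,0,0.7],0]]'; python3 -m creep '[[-1,[0,0,0.1],0],[-1,[0,0,0.2],0],[-1,[0,0,0.3],0],[-1,[0,0,0.3],0],[-1,[0,0,0.3],0]]'
```

```text
clock: 14.3
eef_pos: [637.6, -281.2, 142.2]
eef_rot: [-3.142, -0.0, 2.683]
wrist_force: [-1.0, 0.5, -1.9]
finger_gap: 40.5
finger_force: 55.0
clock: 14.8
eef_pos: [637.7, -281.3, 139.6]
eef_rot: [3.142, 0.0, 2.682]
wrist_force: [-0.1, 0.4, 0.0]
finger_gap: 40.6
finger_force: 55.0
```

```bash
python3 -m creep '[[-1,[0,0,0.1],0],[-1,[0,0,0.2],0],[-1,[0,0,0.3],0],[-1,[0,0,0.3],0],[-1,[0,0,0.3],0]]'; python3 -m creep '[[-1,[0,0,0.1],0],[-1,[0,0,0.2],0],[-1,[0,0,0.3],0],[-1,[0,0,0.3],0],[-1,[0,0,0.3],0]]'
```

```text
clock: 15.3
eef_pos: [637.7, -281.3, 136.7]
eef_rot: [3.142, 0.0, 2.682]
wrist_force: [-0.4, 1.2, 3.8]
finger_gap: 40.2
finger_force: 55.0
clock: 15.8
eef_pos: [637.8, -281.2, 133.6]
eef_rot: [3.142, 0.0, 2.683]
wrist_force: [-1.5, 0.4, 5.6]
finger_gap: 40.3
finger_force: 55.0
```

```bash
python3 -m creep '[[-1,[0,0,0.1],0],[-1,[0,0,0.2],0],[-1,[0,0,0.3],0],[-1,[0,0,0.36],0],[-1,[0,0,0.36],0],[-1,[0,0,0.36],0]]'
```

```text
clock: 16.4
eef_pos: [637.8, -281.3, 130.3]
eef_rot: [-3.142, 0.001, 2.683]
wrist_force: [-2.1, 1.2, 7.1]
finger_gap: 40.3
finger_force: 55.0
```

```bash
python3 -m creep '[[-1,[0,0,0.05],0],[-1,[0,0,0.05],1],[-1,[0,0,0.05],2],[-1,[0,0,0.05],3],[-1,[0,0,0.05],4],[-1,[0,0,0.05],4]]'; python3 -c "
from cell import manip;s=manip.read_state();print(s['moment'],s['eef_rot'])"
```

```text
clock: 17.0
eef_pos: [638.1, -280.8, 129.8]
eef_rot: [3.141, 0.0, 2.331]
wrist_force: [-0.7, 4.0, 7.7]
finger_gap: 40.9
finger_force: 55.0
[ 0.75526169 -0.11451862  0.14283685] [3.14058479e+00 4.97248019e-04 2.33077838e+00]
```

```bash
python3 -m creep '[[-1,[0,0,0],1.3],[-1,[0,0,0],2.6],[-1,[0,0,0],3.9],[-1,[0,0,0],5.2],[-1,[0,0,0],6.5],[-1,[0,0,0],7.8],[-1,[0,0,0],9.1],[-1,[0,0,0],10.4],[-1,[0,0,0],11.4],[-1,[0,0,0],12],[-1,[0,0,0],12]]'; python3 -c "
from cell import manip;s=manip.read_state();print(s['moment'],s['eef_rot'])"
```

```text
clock: 18.1
eef_pos: [637.9, -280.8, 129.8]
eef_rot: [3.141, -0.0, 1.285]
wrist_force: [-0.7, 3.0, 8.0]
finger_gap: 40.6
finger_force: 55.0
[0.72393408 0.30235659 0.24624569] [ 3.14118512e+00 -4.83981437e-04  1.28491368e+00]
```

```bash
python3 -m creep '[[-1,[0,0,0],0.4],[-1,[0,0,0],0.8],[-1,[0,0,0],0.8],[-1,[0,0,0],0.8]]'; python3 -c "
from cell import manip;s=manip.read_state();print(s['moment'],s['eef_rot'])"; python3 -m creep '[[-1,[0,0,0],0.2],[-1,[0,0,0],0.4],[-1,[0,0,0],0.4],[-1,[0,0,0],0.4]]'; python3 -c "
from cell import manip;s=manip.read_state();print(s['moment'],s['eef_rot'])"
```

```text
clock: 18.5
eef_pos: [637.9, -280.8, 129.8]
eef_rot: [3.141, -0.001, 1.217]
wrist_force: [-0.4, 2.4, 7.0]
finger_gap: 40.3
finger_force: 55.0
[0.64978828 0.32305127 0.29318523] [ 3.14122479e+00 -5.25378686e-04  1.21702715e+00]
clock: 18.9
eef_pos: [637.9, -280.8, 129.7]
eef_rot: [3.141, -0.0, 1.182]
wrist_force: [-1.6, 3.3, 8.4]
finger_gap: 40.3
finger_force: 55.0
[0.7420525  0.36840761 0.57171934] [ 3.14135688e+00 -4.97996797e-04  1.18244149e+00]
```

```bash
python3 -m creep '[[-1,[0,0,0],0],[-1,[0,0,0],0],[-1,[0,0,0],0],[-1,[0,0,0],0],[-1,[0,0,0],0]]' 60; python3 -c "
from cell import manip;s=manip.read_state();print(s['moment'],s['eef_rot'])
print(manip.sign_off())"
```

```text
clock: 19.4
eef_pos: [637.9, -280.8, 129.8]
eef_rot: [3.141, -0.0, 1.183]
wrist_force: [-1.8, 3.3, 7.7]
finger_gap: 40.6
finger_force: 60.0
[0.73736682 0.35422787 0.51105305] [ 3.14130072e+00 -4.57981265e-04  1.18251070e+00]
the job is handed in; nothing more can be done
None
```

The job is handed in at 19.4 s: the dust cap is upright on clear bench, and the gripper still holds the tall jar pushed in about 9–10 mm and turned about 1.5 rad clockwise. The wrist moment jumped to 0.57 N·m, well above the ring spring's 0.31, which I took as the stop; I had used my 10 pictures, so the end state was checked by force and position only, and no verdict came back.

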